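Dispense the next dose from a carousel tablet dispenser

ROBOT

A 7-joint arm with a two-finger parallel gripper is mounted at the origin on a cart in front of the work surface, level with it; the furniture and walls round the work are solid. World frame = base frame: x ahead of the robot, y to its left, z up, the work surface at z = 0. Lengths are in m, angles in rad, forces in N, time in s.
With the tool pointing down it reaches from about 0.4 to 0.925 m from the base axis. Payload 5.6 kg.
Tool frame: the origin (TCP) lies at the very end of the fingers, on their centre line; the grasp point (between the pads) lies 19 mm behind it; z points along the fingers, y is the line along which they close (so a half turn about z gives the same grasp; the last joint's range is limited). The gripper opens to 85 mm and grips with 20 to 120 N. Pads are 22 mm wide; open, the fingers measure 114 mm over their backs; the gripper's body (76 mm by 85 mm) begins 54 mm behind the grasp point. The pads swing forward as they close: fully open they stand 13 mm farther back than shut.
Start: joints at [-1.311, 0.468, -0.012, 1.603, 0.006, 1.071, -0.056], TCP at [0.194, 0.62, 0.231] pointing down, gripper open.
Joint ranges: [-2.53, 2.53], [-0.31, 2.02], [-1.57, 1.55], [0.28, 2.44], [-1.29, 4.43], [0.15, 1.84], [-2.92, 2.92]. Speed limits (rad/s): [2.57, 2.57, 3.14, 3.14, 3.14, 3.14, 3.14].

INTERFACE

Orientations are given as a unit quaternion [x, y, z, w].
In Python, from plant import manip gives the robot as it stands.
- The arm moves only by the shell command python3 nudge.py 'ROWS' [FORCE]. ROWS is a JSON list of rows, 1 to 5 of them, each written [opening, [dx, dy, dz], [rx, ry, rz]]: the finger opening in m, then dx, dy, dz in a scale on which 1.0 is 0.8 m, then a rotation vector rx, ry, rz in normalised numbers (1 is 2 pi rad); each row is the pose to reach, as a shift and turn from the pose commanded when the command began, along the tool's axes at that moment; what a row does not reach only later rows make up. A row lasts 1/8 s, in which the tool goes at most 0.0625 m and 0.188 rad, less where a joint would pass 70% of its speed; a pose out of reach is approached as far as the arm can. The fingers move at their own pace and stop on an object; FORCE is the grip in N (left out, the last holds). Time passes only in rows, so rows that do not move let the fingers close. It prints the time, the measured TCP pose, the force, the opening and the grip force at its end. Shift and turn numbers lie between -1 and 1, and a call with a number outside is refused. Input that does not fit is refused with a message, and nothing moves.
- manip.get_obs(): the state, without advancing time (a new reading comes with each control period).
- manip.read_camera(name): name is "side" or "top" or "wrist"; returns a dict with "color" (420x560x3 uint8, red, green, blue), "intrinsics" (3x3 intrinsics, pixels), "R" (3x3) and "t" (3): a world point X has camera coordinates R X + t. Camera axes: x right, y down, z forward; pixel columns grow to the right and rows downward; lengths in m; the calibration is good to about 2 mm. A picture is of the moment at which its call begins. There is no depth.
- manip.sign_off(): hands the job in; it is judged then, once.
The state is a dict: "t": time; "joint_pos": joint angles; "qd": joint speeds; "joint_torque": joint torques, N m; "position": TCP position; "tcp_rot": TCP orientation; "ft_force": force on the tool from outside, world axes, zero at the start; "moment": the same for the moment, N m; "grip_width": finger opening in m; "grip_force": force on a finger pad.
Only numpy, scipy, OpenCV 4.12 (cv2) and the standard library are available. Lean on these libraries where they do the work, as an engineer would, in place of code of your own. Each camera call takes 0.05 s, during which the arm holds its last target. There are 200 camera calls.

TASK

Slide the small steel medicine cup along the desk with a fingertip, never lifting it, until it sits home in the cup rest under the dispenser's spout. Then push one arm of the dispenser's four-armed handle with a finger, turning the wheel clockwise as seen from above, until the next tablet has dropped through the spout into the cup; stop there, so that the tablets of the later doses stay in the wheel. Grip nothing and push gently; leave the vials, the blister pack and everything else where they are.

Things in the scene. Friction and masses are not known exactly. Their poses are not given: they have to be found in the camera images.
- dispenser: Carousel tablet dispenser, white plastic, fixed to the desk: a round drum 190 mm across (194 at the foot), its fixed part 106 mm high, with a seven-compartment wheel and a black four-armed handle on top. Origin: on the common axis of drum and wheel at desk height, z up. Its spout points along its own -x.
- spout (a point): Centre of the spout's mouth, 41 mm above the desk and 136 mm from the axis along the dispenser's -x. The spout is a white hood 37 mm wide, at most 72 mm above the desk from 120 to 157 mm from the axis, its front rounded; closer in it widens and rises to the drum. A polished chute inside leads tablets down from the wheel; they fall straight into a cup in the rest.
- cup_rest (a point): Where the cup's centre belongs, at desk height, under the spout. The rest is a grey block 12 mm high, 112 mm wide, with a half-round recess (radius 22.7 mm, 2 mm more than the cup there) open away from the drum; its mouth flares to 88 mm at 164 mm from the axis, where the block ends, and guides the cup in. Home: the cup stands in the half-round, its centre within 6 mm of this point.
- wheel: The turning wheel, same origin as the dispenser. Its turn t is the yaw of its x axis, clockwise from the dispenser's x axis; it starts at t = -0.45 to 0.12 rad and stays where left (about 2 N at an arm turn it). At t = 0 an empty compartment is centred over the opening, at 0.898 that of dose_1, at 1.795 of dose_2. dose_1 drops by 0.8, dose_2 not before 1.5.
- handle_top (a point): Top of the handle's boss, on the axis, 155 mm above the desk. Four equal arms along the wheel's +x, +y, -x and -y reach from the boss (radius 24 mm) to 78 mm from the axis, 11 mm wide, from 133 to 149 mm above the desk, 4 mm above the wheel's clear cover.
- opening (a point): The one opening in the wheel's floor, over the chute: 29 degrees either side of the dispenser's -x, 50 to 90 mm from the axis, 106 mm above the desk. The compartments are 0.898 rad wide, 50 to 90 mm from the axis, 18 mm deep, under a clear cover (top 129 mm above the desk) that turns with the wheel. Each compartment's trailing divider drags its tablet along.
- cup: Small open steel medicine cup, 44 mm across the rim, 39 mm at the foot, 36 mm high, wall 2 mm, 40 to 70 g; stands loose on the desk 85 to 130 mm out in front of the cup rest. Origin: centre of its underside, z up. To be slid, not lifted (over 12 mm off the desk or tilted over 35 degrees fails); push it low.
- dose_1: The next dose: the tablet that comes to the spout first when the wheel turns clockwise. Off-white round tablet, 14 mm across, 7 mm thick, 10 g, lying loose on the wheel's floor under the clear cover. Origin: centre of its underside.
- dose_2: The dose one compartment (0.898 rad) behind dose_1; must stay in the wheel. Off-white round tablet, 14 mm across, 7 mm thick, 10 g, lying loose on the wheel's floor under the clear cover. Origin: centre of its underside.
- dose_3: The dose two compartments behind dose_1; must stay in the wheel. Off-white round tablet, 14 mm across, 7 mm thick, 10 g, lying loose on the wheel's floor under the clear cover. Origin: centre of its underside.
- vial_a: Small white medicine vial with crimped cap, 22 mm across, 47 mm high, standing beside the cup's path on the dispenser's +y side; origin at the centre of its underside. Bystander: leave it alone.
- vial_b: A second vial like vial_a, near it. Bystander: leave it alone.
- blister_pack: Flat blister pack of tablets, 42 x 95 x 5 mm, lying on the dispenser's +y side; origin at the centre of its underside. Bystander: leave it alone.
- saline: White round bottle 44 mm across, 134 mm high, standing behind the dispenser; origin at the centre of its underside. Bystander: leave it alone.
- marker: Capped highlighter 118 mm long, 18 mm thick, lying near the front edge of the desk; origin at the centre of its underside. Bystander: leave it alone.

How it is judged:
On the way, in this order (a step that is already met when the one before it is completed fails the run):
1. the cup sits upright in the cup rest under the spout while all three tablets are still in the wheel (horizontal distance between cup and cup_rest below 0.006 m and angle between cup's own z axis and vertical below 0.08 rad and height (world z) of cup below 0.004 m and z of each of dose_1, dose_2, dose_3 in the frame of dispenser above 0.1 m), for 0.2 s.
2. the next tablet has dropped into the cup (horizontal distance between dose_1 and cup below 0.02 m and height (world z) of dose_1 below 0.033 m), for 0.2 s.
At the end, for the whole second after the job is handed in: The cup stands upright on the desk within 6 mm of the centre of the cup rest, with the next tablet (dose_1) lying in it; the other two tablets are still in the wheel; cup, tablet and wheel are at rest (all of step 2 and horizontal distance between cup and cup_rest below 0.006 m and angle between cup's own z axis and vertical below 0.08 rad and height (world z) of cup below 0.004 m and z of each of dose_2, dose_3 in the frame of dispenser above 0.1 m and linear speed of cup below 0.01 m/s and linear speed of dose_1 below 0.02 m/s and angular speed of wheel below 0.02 rad/s); the robot touches nothing.
It fails at once if the cup or the wheel's handle is gripped or forced (fingers press on it with over 30 N in all) (contact force between the fingers and cup above 30 N or contact force between the fingers and wheel above 30 N).
It fails at once if the cup is lifted off the desk (more than 12 mm) (height (world z) of cup above 0.012 m).
It fails at once if the cup is tipped (more than about 35 degrees) (angle between cup's own z axis and vertical above 0.6 rad).
It fails at once if a tablet of a later dose leaves the wheel (not (z of dose_2 in the frame of dispenser above 0.1 m) or not (z of dose_3 in the frame of dispenser above 0.1 m)).
It fails at once if a vial, the blister pack, the saline bottle or the highlighter is moved by more than 15 mm (distance of any of vial_a, vial_b, blister_pack, saline, marker from where it was at the start of the episode above 0.015 m).
It also fails if it takes over 51 s, if anything falls off the work surface, if the arm or the gripper's body presses on something with over 40 N, if the wrist force passes 120 N, or if a joint passes its speed limit or range.

## Working session

There is one attempt and no reset: what is moved stays moved. The work goes in short steps, Python scripts to look and compute and a shell command to move; the robot and the scene stay as the last step left them, time stands still between calls to the robot, and variables do not carry over. Pictures are saved under pics/ and viewed, at most 10 in all, crops included, and the job is handed in when it is done.

```bash
ls; mkdir -p pics
python3 - <<'E'
from plant import manip
import cv2,numpy as np
np.set_printoptions(precision=4,suppress=True)
o=manip.get_obs();print(o['t'],o['position'],o['tcp_rot'],o['grip_width'])
for n in("side","top"):
    c=manip.read_camera(n);cv2.imwrite(f"pics/{n}0.png",c["color"][:,:,::-1])
    np.savez(f"{n}.npz",K=c["intrinsics"],R=c["R"],t=c["t"]);print(n,c["intrinsics"],c["R"],c["t"],-c["R"].T@c["t"])
E
```

```text
nudge.py
pics
plant.py
0.0 [0.1937 0.6199 0.2303] [ 0.1509  0.9886 -0.0009 -0.0001] 0.0855997833839503
side [[407.3241   0.     286.1225]
 [  0.     407.3241 211.2901]
 [  0.       0.       1.    ]] [[ 0.901  -0.4337  0.012 ]
 [-0.265  -0.572  -0.7763]
 [ 0.3435  0.6963 -0.6303]] [-0.576   0.1164  0.9675] [ 0.2174 -0.8569  0.707 ]
top [[450.2034   0.     281.1451]
 [  0.     450.2034 204.0771]
 [  0.       0.       1.    ]] [[ 0.015  -0.9998  0.0094]
 [-0.9848 -0.0164 -0.1729]
 [ 0.173  -0.0066 -0.9849]] [-0.2394  0.5577  1.2751] [ 0.3322 -0.2217  1.3545]
```

View pics/side0.png

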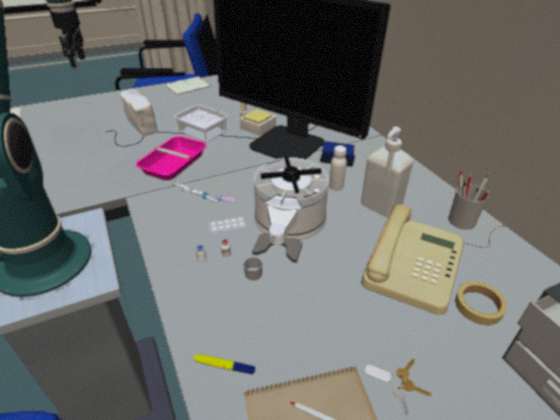

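View pics/top0.png

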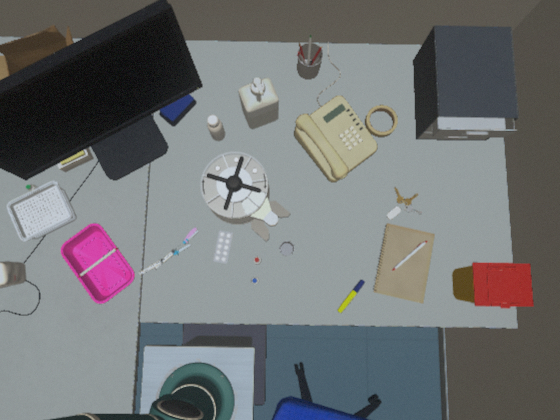

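The top view shows the dispenser at about (234,185), its spout pointing lower right to about (272,218), the cup at (287,248), and the vials at (256,260) and (254,281). Next I'll enlarge it to measure.

Run:
```python
import cv2,numpy as np
a=cv2.imread('pics/top0.png')[140:290,185:335]; cv2.imwrite('pics/topz.png',cv2.resize(a,(600,600),interpolation=cv2.INTER_CUBIC))
a=cv2.imread('pics/side0.png')[145:295,190:350]; cv2.imwrite('pics/sidez.png',cv2.resize(a,(640,600),interpolation=cv2.INTER_CUBIC))
```

```text
(no output)
```

View pics/topz.png

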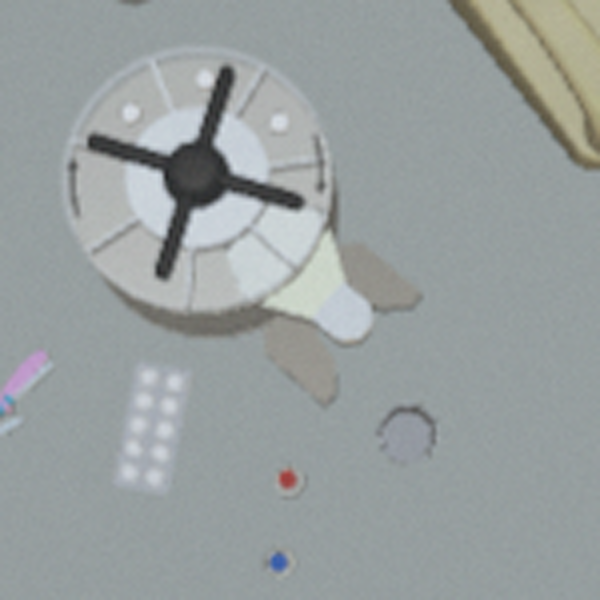

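View pics/sidez.png

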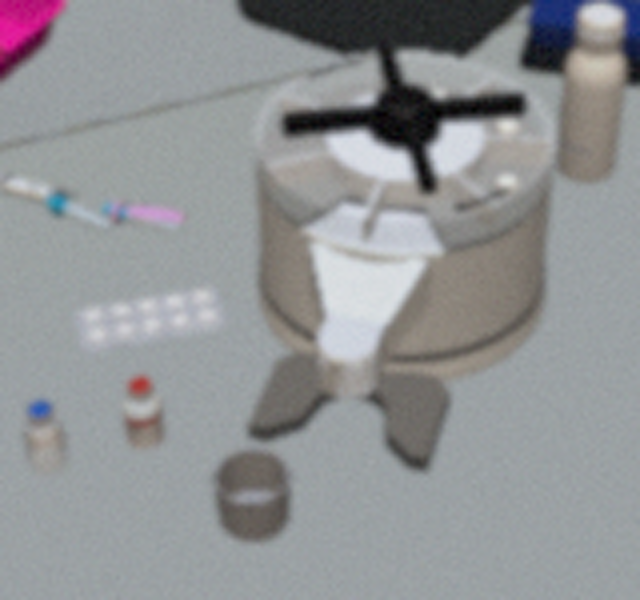

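```bash
cat > geo.py <<'E'
import numpy as np
from scipy.optimize import least_squares
C={n:np.load(f"{n}.npz") for n in("side","top")}
def proj(n,X):
    c=C[n];p=c["K"]@(c["R"]@X+c["t"]);return p[:2]/p[2]
def z2p(n,u,v):
    o=dict(top=(185,140),side=(190,145))[n];return np.array([(u+.5)/4-.5+o[0],(v+.5)/4-.5+o[1]])
def ray(n,uv,z):
    c=C[n];d=c["R"].T@np.linalg.solve(c["K"],[*uv,1]);o=-c["R"].T@c["t"];return o+d*(z-o[2])/d[2]
E
python3 - <<'E'
from geo import *
np.set_printoptions(precision=4,suppress=True)
T=[("top",(228,72),0),("top",(97,142),1),("top",(162,273),2),("top",(298,202),3)]
S=[("side",(386,48),0),("side",(287,123),1),("side",(430,189),2),("side",(523,103),3)]
# arm index i ordering: ccw as seen from above (in image up=+x,left=+y => ccw)
def w(p,loc,a):
    c,s=np.cos(a),np.sin(a);return np.array([p[0]+c*loc[0]-s*loc[1],p[1]+s*loc[0]+c*loc[1],loc[2]])
def res(p,full=False):
    r=[]
    for n,uv,i in T+S:
        a=p[3]+i*np.pi/2; r.append(proj(n,w(p,(.077,0,.147),a))-z2p(n,*uv))
    r.append(proj("top",w(p,(0,0,.155),0))-z2p("top",195,173));r.append(proj("side",w(p,(0,0,.155),0))-z2p("side",406,113))
    for n,uv,l in [("top",(332,396),(-.162,.05,.012)),("top",(414,302),(-.162,-.05,.012)),("side",(262,432),(-.162,.05,.012)),("side",(420,463),(-.162,-.05,.012)),("top",(362,342),(-.157,0,.065))]:
        r.append(proj(n,w(p,l,p[2]))-z2p(n,*uv))
    return np.array(r) if full else np.ravel(r)
p=least_squares(res,[.65,-.1,.8,.3],loss='soft_l1',f_scale=.7).x
print(p,np.degrees(p[2:]),"\n",res(p,True))
t=p[2]-p[3];print("t candidates",[(t+k*np.pi/2) for k in range(-2,3)])
r1=ray("top",z2p("top",407,434),.036);r2=ray("side",z2p("side",253,473),.036);r3=ray("side",z2p("side",253,518),.0);print("cup",r1,r2,r3)
ca,sa=np.cos(p[2]),np.sin(p[2]);Rm=np.array([[ca,sa],[-sa,ca]])
for r in(r1,r2,r3):print("cup in disp",Rm@(r[:2]-p[:2]))
for nm,uv in(("a",(288,480)),("b",(279,562))):
    r=ray("top",z2p("top",*uv),.047);print("vial",nm,r,Rm@(r[:2]-p[:2]))
for uv in((205,79),(131,113),(279,122)):
    r=ray("top",z2p("top",*uv),.113);q=Rm@(r[:2]-p[:2]);print("tab",q,np.hypot(*q),np.arctan2(q[1],q[0]))
r=ray("top",z2p("top",152,430),0);print("blister",Rm@(r[:2]-p[:2]))
E
```

```text
[ 0.6014 -0.1004  0.8773  0.5258] [50.265  30.1286] 
 [[-20.5198   1.4528]
 [  0.5076  21.113 ]
 [ 22.5738  -0.9042]
 [ -0.2319 -20.5971]
 [ 20.8952   1.1517]
 [  4.2774 -13.8106]
 [-24.569   -5.9635]
 [ -3.0648  11.0125]
 [  0.6323  -0.7131]
 [ -0.4274  -4.4378]
 [  0.3391   1.0762]
 [  1.5465  -0.5482]
 [ -1.388   -1.6801]
 [ -0.5574  -1.8584]
 [  2.5142  -1.4227]]
t candidates [np.float64(-2.7901446616165115), np.float64(-1.219348334821615), np.float64(0.35144799197328147), np.float64(1.9222443187681781), np.float64(3.4930406455630747)]
cup [ 0.4333 -0.2479  0.036 ] [ 0.4349 -0.2505  0.036 ] [ 0.4331 -0.2511  0.    ]
cup in disp [-0.2208  0.035 ]
cup in disp [-0.2219  0.0321]
cup in disp [-0.2235  0.0331]
vial a [ 0.398  -0.1623  0.047 ] [-0.1776  0.1169]
vial b [ 0.3396 -0.1572  0.047 ] [-0.211  0.165]
tab [ 0.0494 -0.0577] 0.07592676857303361 -0.86238331626415
tab [ 0.0726 -0.0048] 0.07273875297306302 -0.06621509544694042
tab [-0.0112 -0.0683] 0.06922084715785706 -1.7336412150111489
blister [-0.0725  0.1548]
```

Run:
```python
from geo import *
np.set_printoptions(precision=4,suppress=True)
T=[("top",(228,72),0),("top",(97,142),1),("top",(162,273),2),("top",(298,202),3)]
S=[("side",(523,103),0),("side",(386,48),1),("side",(287,123),2),("side",(430,189),3)]
def w(p,loc,a):
    c,s=np.cos(a),np.sin(a);return np.array([p[0]+c*loc[0]-s*loc[1],p[1]+s*loc[0]+c*loc[1],loc[2]])
def res(p,full=False):
    r=[]
    for n,uv,i in T+S:
        a=p[3]+i*np.pi/2; r.append(proj(n,w(p,(.077,0,.147),a))-z2p(n,*uv))
    r.append(proj("top",w(p,(0,0,.155),0))-z2p("top",195,173));r.append(proj("side",w(p,(0,0,.155),0))-z2p("side",406,113))
    for n,uv,l in [("top",(332,396),(-.162,.05,.012)),("top",(414,302),(-.162,-.05,.012)),("side",(262,432),(-.162,.05,.012)),("side",(420,463),(-.162,-.05,.012)),("top",(362,342),(-.157,0,.065))]:
        r.append(proj(n,w(p,l,p[2]))-z2p(n,*uv))
    return np.array(r) if full else np.ravel(r)
p=least_squares(res,[.65,-.1,.8,-.2],loss='soft_l1',f_scale=.7).x
print(p,np.degrees(p[2:]),"\n",res(p,True))
t=p[2]-p[3];print("t candidates",[(t+k*np.pi/2) for k in range(-2,3)])
r1=ray("top",z2p("top",407,434),.036);r2=ray("side",z2p("side",253,473),.036);r3=ray("side",z2p("side",253,518),.0);print("cup",r1,r2,r3)
ca,sa=np.cos(p[2]),np.sin(p[2]);Rm=np.array([[ca,sa],[-sa,ca]])
for r in(r1,r2,r3):print("cup in disp",Rm@(r[:2]-p[:2]))
for nm,uv in(("a",(288,480)),("b",(279,562))):
    r=ray("top",z2p("top",*uv),.047);print("vial",nm,r,Rm@(r[:2]-p[:2]))
for uv in((205,79),(131,113),(279,122)):
    r=ray("top",z2p("top",*uv),.113);q=Rm@(r[:2]-p[:2]);print("tab",q,np.hypot(*q),np.arctan2(q[1],q[0]))
np.save("p.npy",p)
print("rest world",w(p,(-.136,0,0),p[2]))
```

```text
[ 0.6017 -0.1017  0.8723 -0.2755] [ 49.9808 -15.7852] 
 [[ 1.5661 -0.8765]
 [-0.8259 -0.2866]
 [ 1.0137  1.3788]
 [ 2.4703  0.5281]
 [ 0.7696 -1.6128]
 [-0.4868 -1.2964]
 [-1.2655 -1.2992]
 [-0.196  -2.439 ]
 [ 1.109  -0.7938]
 [-0.1068 -4.2   ]
 [ 0.5335  1.1498]
 [ 1.8645 -0.3697]
 [-1.3773 -1.499 ]
 [-0.5747 -1.5242]
 [ 2.7863 -1.2978]]
t candidates [np.float64(-1.9937594611038472), np.float64(-0.4229631343089506), np.float64(1.147833192485946), np.float64(2.7186295192808423), np.float64(4.289425846075739)]
cup [ 0.4333 -0.2479  0.036 ] [ 0.4349 -0.2505  0.036 ] [ 0.4331 -0.2511  0.    ]
cup in disp [-0.2202  0.0349]
cup in disp [-0.2212  0.032 ]
cup in disp [-0.2228  0.033 ]
vial a [ 0.398  -0.1623  0.047 ] [-0.1773  0.117 ]
vial b [ 0.3396 -0.1572  0.047 ] [-0.211  0.165]
tab [ 0.0505 -0.0564] 0.0757098963113735 -0.8403299427019775
tab [ 0.0734 -0.0034] 0.07351184222107641 -0.0467253083314781
tab [-0.0101 -0.0673] 0.06808722982813596 -1.719004600367268
rest world [ 0.5142 -0.2059  0.    ]
```

```bash
cat > to.py <<'E'
import sys,numpy as np
from scipy.spatial.transform import Rotation as Ro
from plant import manip
# usage: to.py x y z yaw_deg(tool x) tilt_rad [x y z yaw tilt ...]  -> shift+rotvec in present tool axes, chained
np.set_printoptions(precision=4,suppress=True)
o=manip.get_obs();P=np.array(o['position']);R=Ro.from_quat(o['tcp_rot'])
for q in np.array(sys.argv[1:],float).reshape(-1,5):
    T=Ro.from_euler('z',q[3],degrees=True)*Ro.from_euler('x',np.pi)*Ro.from_euler('y',q[4])
    print(R.inv().apply(q[:3]-P),(R.inv()*T).as_rotvec()); P,R=q[:3],T
E
python3 to.py .36 .40 .23 112 0 .46 .12 .22 62 0 .42 -.16 .2 30 0 .375 -.283 .12 30 0
```

```text
[-0.2243 -0.1603  0.0007] [-0.0014  0.0008  0.884 ]
[-0.2971 -0.0122  0.01  ] [ 0.     -0.      0.8727]
[-0.266   0.0961  0.02  ] [ 0.     -0.      0.5585]
[-0.1005  0.084   0.08  ] [0. 0. 0.]
```

The rows are not in the units I measure in: shifts go in shares of 0.8 m and turns go in shares of 2 pi rad. I convert before sending: -0.2243 m / 0.8 = -0.2804, -0.18 m / 0.8 = -0.225, 0.884 rad / 6.2832 = 0.1407.

```bash
python3 nudge.py '[[0.012, [-0.0563, -0.04, 0], [0, 0, 0.0282]], [0.012, [-0.1125, -0.08, 0], [0, 0, 0.0563]], [0.012, [-0.1688, -0.12, 0], [0, 0, 0.0844]], [0.012, [-0.225, -0.16, 0], [0, 0, 0.1125]], [0.012, [-0.2804, -0.2, 0], [0, 0, 0.1407]]]' 20
python3 nudge.py '[[0.012, [-0.075, -0.0025, 0.0025], [0, 0, 0.0279]], [0.012, [-0.15, -0.0063, 0.005], [0, 0, 0.0557]], [0.012, [-0.225, -0.0088, 0.0075], [0, 0, 0.0828]], [0.012, [-0.3, -0.0125, 0.01], [0, 0, 0.1114]], [0.012, [-0.3713, -0.015, 0.0125], [0, 0, 0.1389]]]'
python3 nudge.py '[[0.012, [-0.0663, 0.0238, 0.005], [0, 0, 0.0178]], [0.012, [-0.1325, 0.0475, 0.01], [0, 0, 0.0357]], [0.012, [-0.2, 0.0725, 0.015], [0, 0, 0.0535]], [0.012, [-0.2663, 0.0963, 0.02], [0, 0, 0.0711]], [0.012, [-0.3325, 0.12, 0.025], [0, 0, 0.0889]]]'
python3 to.py .375 -.283 .1 30 .26 .375 -.283 .010 30 .26
```

```text
t: 0.72
position: [0.3611, 0.3991, 0.2311]
tcp_rot: [0.562, 0.827, -0.0, -0.0]
ft_force: [1.3, 0.5, -0.1]
grip_width: 0.0117
grip_force: 0.0
t: 1.35
position: [0.4605, 0.119, 0.2213]
tcp_rot: [0.859, 0.512, 0.0, -0.0]
ft_force: [0.5, 0.9, 0.8]
grip_width: 0.0121
grip_force: 0.0
t: 1.98
position: [0.4196, -0.1604, 0.2013]
tcp_rot: [0.966, 0.257, 0.0, -0.0]
ft_force: [1.5, 0.6, -0.1]
grip_width: 0.0122
grip_force: 0.0
[-0.0997  0.0842  0.1012] [ 0.0004  0.2592 -0.0035]
[-0.0231 -0.      0.087 ] [0. 0. 0.]
```

Scaled: 0.101 m / 0.8 = 0.1263, -0.0997 m / 0.8 = -0.1246, 0.26 rad / 6.2832 = 0.0414.

```bash
python3 nudge.py '[[0.012, [-0.0438, 0.0375, 0.0438], [0, 0.0143, 0]], [0.012, [-0.0875, 0.075, 0.0875], [0, 0.0286, 0]], [0.012, [-0.1246, 0.105, 0.1263], [0, 0.0414, -0.0005]]]'
python3 nudge.py '[[0.012, [-0.015, 0, 0.055], [0, 0, 0]], [0.012, [-0.0288, 0, 0.1075], [0, 0, 0]]]'
python3 - <<'E'
from plant import manip
import cv2,numpy as np
o=manip.get_obs();print(o['position'],o['ft_force'])
s=manip.read_camera("side")["color"][145:295,190:350,::-1];t=manip.read_camera("top")["color"][140:290,185:345,::-1]
cv2.imwrite("pics/c1.png",cv2.resize(np.hstack([s,t]),(800,375),interpolation=cv2.INTER_CUBIC))
E
```

```text
t: 2.35
position: [0.3838, -0.2623, 0.1152]
tcp_rot: [0.959, 0.26, 0.11, -0.033]
ft_force: [1.7, -0.0, -0.1]
grip_width: 0.0121
grip_force: 0.0
t: 2.6
position: [0.3805, -0.2631, 0.0257]
tcp_rot: [0.959, 0.259, 0.108, -0.033]
ft_force: [0.2, -0.5, 0.4]
grip_width: 0.0118
grip_force: 0.0
[ 0.38051236 -0.26305411  0.02565235] [ 0.22187522 -0.46957442  0.39065398]
```

View pics/c1.png

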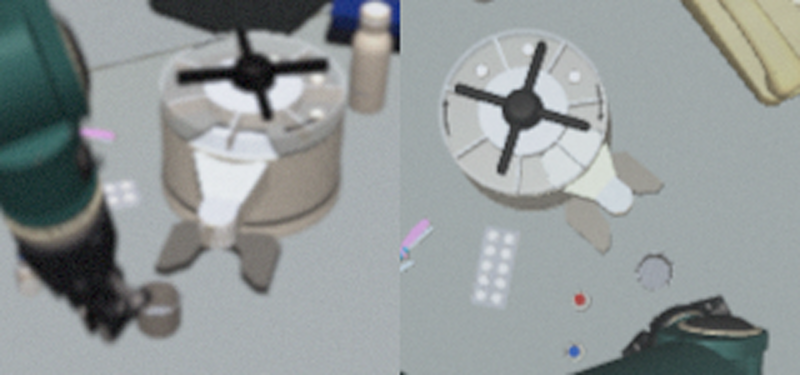

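The gripper is behind the cup, and the cup, vials and wheel haven't moved. I'll line up, then push.

```bash
python3 to.py .378 -.281 .010 29 .26 .49 -.2195 .010 29 .26
```

```text
[-0.013   0.0176  0.0107] [-0.0203  0.0367  0.018 ]
[0.1235 0.0005 0.0328] [0. 0. 0.]
```

Scaled: 0.0176 m / 0.8 = 0.022, -0.013 m / 0.8 = -0.0163, 0.037 rad / 6.2832 = 0.0059.

```bash
python3 nudge.py '[[0.012, [-0.0163, 0.022, 0.0134], [-0.0032, 0.0059, 0.0029]], [0.012, [-0.0163, 0.022, 0.0134], [-0.0032, 0.0059, 0.0029]]]'; python3 to.py .378 -.281 .010 29 .26  .49 -.2195 .010 29 .26
```

```text
t: 2.95
position: [0.3807, -0.2841, 0.0143]
tcp_rot: [0.96, 0.248, 0.128, -0.029]
ft_force: [-0.5, 0.6, 0.5]
grip_width: 0.0121
grip_force: 0.0
[-0.0019 -0.004   0.0039] [ 0.008  -0.004   0.0005]
[0.1235 0.0005 0.0328] [0. 0. 0.]
```

Scaled: 0.048 m / 0.8 = 0.06, -0.004 m / 0.8 = -0.005.

```bash
python3 nudge.py '[[0.012, [0.01, -0.005, 0.0075], [0, 0, 0]], [0.012, [0.0225, -0.005, 0.0109], [0, 0, 0]], [0.012, [0.035, -0.005, 0.0143], [0, 0, 0]], [0.012, [0.0475, -0.005, 0.0175], [0, 0, 0]], [0.012, [0.06, -0.005, 0.0209], [0, 0, 0]]]'
python3 nudge.py '[[0.012, [0.0125, 0, 0.0034], [0, 0, 0]], [0.012, [0.025, 0, 0.0066], [0, 0, 0]], [0.012, [0.025, 0, 0.0066], [0, 0, 0]]]'
python3 to.py .485 -.222 .010 29 .26
python3 - <<'E'
from plant import manip
import cv2,numpy as np
s=manip.read_camera("side")["color"][195:295,210:310,::-1];t=manip.read_camera("top")["color"][180:280,235:335,::-1]
cv2.imwrite("pics/c2.png",cv2.resize(np.hstack([s,t]),(800,400),interpolation=cv2.INTER_CUBIC))
E
```

```text
t: 3.58
position: [0.4243, -0.2539, 0.0101]
tcp_rot: [0.959, 0.25, 0.128, -0.03]
ft_force: [-1.2, -0.5, 1.5]
grip_width: 0.0116
grip_force: 0.2
t: 3.95
position: [0.4424, -0.2437, 0.01]
tcp_rot: [0.959, 0.25, 0.129, -0.03]
ft_force: [0.1, -0.1, -0.2]
grip_width: 0.0123
grip_force: 0.0
[0.0461 0.0018 0.0126] [ 0.0062 -0.0048  0.0048]
```

View pics/c2.png

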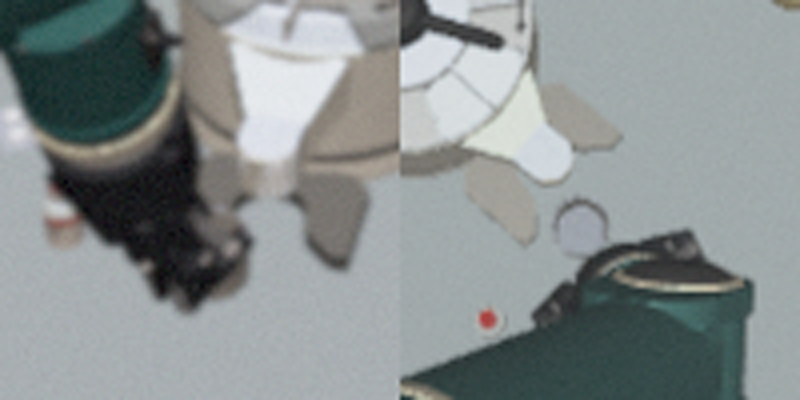

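Cup rim is now at about top pixel (280,237), moving cleanly toward the flared mouth, with the left wing tip well to the side. I'll recompute the remaining vector.

Run:
```python
from geo import *
p=np.load("p.npy");r=ray("top",(235+180/4-.4,180+228/4-.4),.036)[:2]
c,s=np.cos(p[2]),np.sin(p[2]);print(r,np.array([[c,s],[-s,c]])@(r-p[:2]))
# independent, top camera only, hood front point (z~.065) and wings
q=ray("top",(235+160/4-.4,180+183/4-.4),.06)[:2];print(q,np.array([[c,s],[-s,c]])@(q-p[:2]))
```

```text
[ 0.46680895 -0.22754235] [-0.1830766   0.02238494]
[ 0.49677744 -0.21245471] [-0.15225097  0.00913624]
```

Run:
```python
from geo import *
np.set_printoptions(precision=4,suppress=True)
D=[("top",(228,72),0),("top",(97,142),1),("top",(162,273),2),("top",(298,202),3),("side",(523,103),0),("side",(386,48),1),("side",(287,123),2),("side",(430,189),3)]
L=[("top",(195,173),(0,0,.155)),("top",(332,396),(-.162,.05,.012)),("top",(414,302),(-.162,-.05,.012)),("side",(262,432),(-.162,.05,.012)),("side",(420,463),(-.162,-.05,.012)),("top",(362,342),(-.155,0,.06))]
def w(p,l,a):
    c,s=np.cos(a),np.sin(a);return np.array([p[0]+c*l[0]-s*l[1],p[1]+s*l[0]+c*l[1],l[2]])
def res(p,cam):
    r=[proj(n,w(p,(.077,0,.147),p[3]+i*np.pi/2))-z2p(n,*uv) for n,uv,i in D if n in cam]
    r+=[proj(n,w(p,l,p[2]))-z2p(n,*uv) for n,uv,l in L if n in cam];return np.ravel(r)
for cam in(["top"],["side"]):
    f=least_squares(lambda p:res(p,cam),[.6,-.1,.87,-.27]);p=f.x
    print(cam,p,"rest",w(p,(-.136,0,0),p[2])[:2]);print(f.fun.reshape(-1,2).round(1).tolist())
```

```text
['top'] [ 0.6018 -0.0986  0.863  -0.2787] rest [ 0.5133 -0.2019]
[[0.5, -0.9], [-1.9, -0.4], [-0.2, 1.3], [1.3, 0.6], [-0.1, -0.8], [-1.0, 1.4], [0.6, 0.1], [0.8, -1.2]]
['side'] [ 0.5999 -0.1075  0.8804 -0.2785] rest [ 0.5133 -0.2123]
[[1.3, -0.2], [-0.1, -0.1], [-1.0, 0.0], [0.1, -0.9], [-0.7, 0.5], [0.4, 0.3]]
```

Scaled: 0.034 m / 0.8 = 0.0425, 0.026 m / 0.8 = 0.0325.

```bash
python3 nudge.py '[[0.012, [0.0125, 0, 0.0034], [0, 0, 0]], [0.012, [0.0225, 0, 0.006], [0, 0, 0]], [0.012, [0.0325, 0, 0.0088], [0, 0, 0]], [0.012, [0.0425, 0, 0.0114], [0, 0, 0]], [0.012, [0.0425, 0, 0.0114], [0, 0, 0]]]'
python3 nudge.py '[[0.012, [0.005, 0, 0.0014], [0, 0, 0]], [0.012, [0.01, 0, 0.0026], [0, 0, 0]], [0.012, [0.01, 0, 0.0026], [0, 0, 0]]]'
python3 - <<'E'
from plant import manip
import cv2,numpy as np
s=manip.read_camera("side")["color"][195:295,210:310,::-1];t=manip.read_camera("top")["color"][180:280,235:335,::-1]
cv2.imwrite("pics/c3.png",cv2.resize(np.hstack([s,t]),(800,400),interpolation=cv2.INTER_CUBIC))
E
```

```text
t: 4.68
position: [0.4731, -0.2267, 0.0102]
tcp_rot: [0.959, 0.25, 0.129, -0.03]
ft_force: [-0.6, 0.4, -1.0]
grip_width: 0.0119
grip_force: 0.0
t: 5.05
position: [0.4798, -0.223, 0.0103]
tcp_rot: [0.959, 0.25, 0.129, -0.03]
ft_force: [-0.2, -0.5, -0.1]
grip_width: 0.0118
grip_force: 0.0
```

View pics/c3.png

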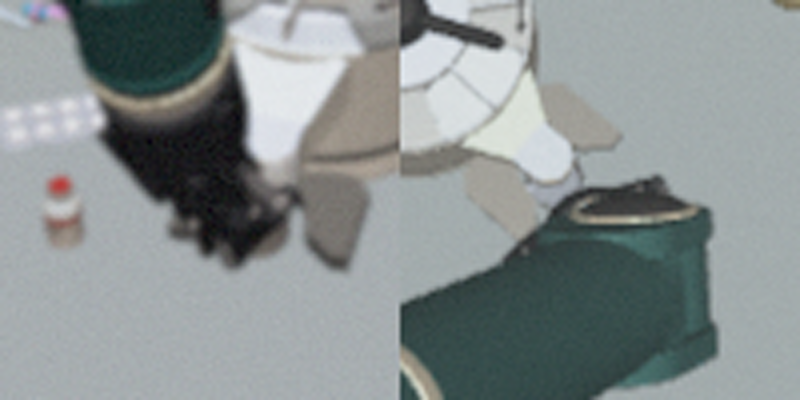

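The cup is entering under the hood (its rim shows around top (555,190)). I'll continue in small steps and watch the force.

Scaled: 0.004 m / 0.8 = 0.005, 0.002 m / 0.8 = 0.0025.

```bash
for i in 1 2; do :; done; python3 nudge.py '[[0.012, [0.0025, 0, 0.0006], [0, 0, 0]], [0.012, [0.005, 0, 0.0014], [0, 0, 0]], [0.012, [0.005, 0, 0.0014], [0, 0, 0]]]'
python3 nudge.py '[[0.012, [0.0025, 0, 0.0006], [0, 0, 0]], [0.012, [0.0038, 0, 0.001], [0, 0, 0]], [0.012, [0.0038, 0, 0.001], [0, 0, 0]]]'
```

```text
t: 5.52
position: [0.4834, -0.2211, 0.0102]
tcp_rot: [0.959, 0.249, 0.129, -0.03]
ft_force: [0.4, -0.4, 0.2]
grip_width: 0.0127
grip_force: 0.0
t: 5.9
position: [0.486, -0.2196, 0.0102]
tcp_rot: [0.959, 0.249, 0.129, -0.03]
ft_force: [0.5, 0.3, 0.6]
grip_width: 0.012
grip_force: 0.0
```

Scaled: 0.002 m / 0.8 = 0.0025, 0.001 m / 0.8 = 0.0013.

```bash
python3 nudge.py '[[0.012, [0.0013, 0, 0.0004], [0, 0, 0]], [0.012, [0.0025, 0, 0.0006], [0, 0, 0]], [0.012, [0.0025, 0, 0.0006], [0, 0, 0]]]'
python3 nudge.py '[[0.012, [0.0013, 0, 0.0004], [0, 0, 0]], [0.012, [0.0025, 0, 0.0006], [0, 0, 0]], [0.012, [0.0025, 0, 0.0006], [0, 0, 0]]]'
```

```text
t: 6.28
position: [0.4878, -0.2186, 0.0103]
tcp_rot: [0.959, 0.249, 0.129, -0.03]
ft_force: [0.3, -0.1, -0.1]
grip_width: 0.012
grip_force: 0.0
t: 6.65
position: [0.4896, -0.2177, 0.0103]
tcp_rot: [0.959, 0.249, 0.129, -0.03]
ft_force: [0.2, -1.0, -0.7]
grip_width: 0.0122
grip_force: 0.0
```

```bash
python3 - <<'E'
from plant import manip
print(manip.get_obs()['ft_force'])
E
python3 nudge.py '[[0.012, [0.0013, 0, 0.0004], [0, 0, 0]], [0.012, [0.0025, 0, 0.0006], [0, 0, 0]], [0.012, [0.0025, 0, 0.0006], [0, 0, 0]]]'
```

```text
[ 0.20357509 -0.9814509  -0.74433493]
t: 7.02
position: [0.4914, -0.2166, 0.0103]
tcp_rot: [0.959, 0.249, 0.128, -0.03]
ft_force: [0.3, -0.6, -0.9]
grip_width: 0.012
grip_force: 0.0
```

Scaled: 0.0015 m / 0.8 = 0.0019, 0.001 m / 0.8 = 0.0013.

```bash
python3 nudge.py '[[0.012, [0.0013, 0, 0.0004], [0, 0, 0]], [0.012, [0.0019, 0, 0.0005], [0, 0, 0]], [0.012, [0.0019, 0, 0.0005], [0, 0, 0]]]'
python3 nudge.py '[[0.012, [0.0013, 0, 0.0004], [0, 0, 0]], [0.012, [0.0019, 0, 0.0005], [0, 0, 0]], [0.012, [0.0019, 0, 0.0005], [0, 0, 0]]]'
```

```text
t: 7.4
position: [0.4927, -0.216, 0.0104]
tcp_rot: [0.959, 0.249, 0.128, -0.03]
ft_force: [0.4, -0.9, -0.4]
grip_width: 0.0121
grip_force: 0.2
t: 7.78
position: [0.4933, -0.2158, 0.0102]
tcp_rot: [0.96, 0.249, 0.128, -0.029]
ft_force: [-4.6, -2.0, 1.9]
grip_width: 0.012
grip_force: 2.3
```

Contact with the rest at about 5 N. I'll back off and look.

Scaled: -0.13 m / 0.8 = -0.1625, -0.015 m / 0.8 = -0.0188.

```bash
python3 nudge.py '[[0.012, [-0.0188, 0, -0.005], [0, 0, 0]], [0.012, [-0.075, 0, -0.02], [0, 0, 0]], [0.012, [-0.125, 0, -0.0875], [0, 0, 0]], [0.012, [-0.15, 0, -0.1625], [0, 0, 0]], [0.012, [-0.15, 0, -0.1625], [0, 0, 0]]]'
python3 - <<'E'
from plant import manip
import cv2,numpy as np
s=manip.read_camera("side")["color"][185:285,220:320,::-1];t=manip.read_camera("top")["color"][180:280,225:325,::-1]
cv2.imwrite("pics/c4.png",cv2.resize(np.hstack([s,t]),(800,400),interpolation=cv2.INTER_CUBIC))
E
```

```text
t: 8.4
position: [0.3621, -0.2903, 0.1075]
tcp_rot: [0.96, 0.247, 0.131, -0.027]
ft_force: [0.5, -0.4, -0.2]
grip_width: 0.0119
grip_force: 0.0
```

View pics/c4.png

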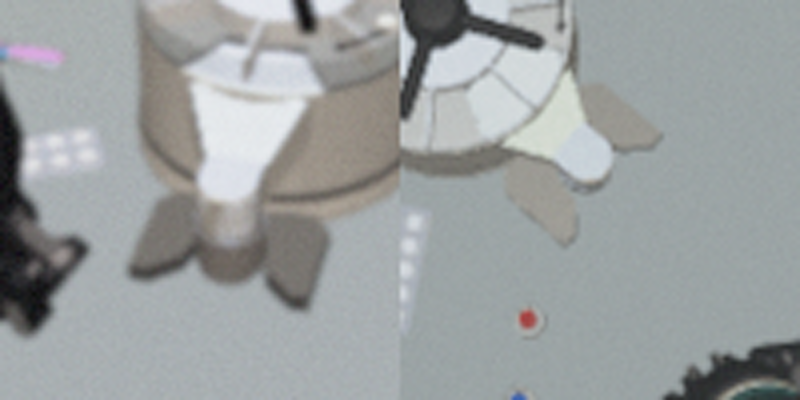

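Run:
```python
from geo import *
a=np.linspace(0,6.28,200)
f=lambda q:np.array([proj("side",np.array([q[0]+.0195*np.cos(t),q[1]+.0195*np.sin(t),0])) for t in a])
for q in((.5133,-.2123),(.5133,-.2019),(.511,-.216),(.508,-.219)):
    P=f(q);print(q,((P[:,0].min()+.5-220)*4,(P[:,0].max()+.5-220)*4),(P[:,1].max()+.5-185)*4)
```

```text
(0.5133, -0.2123) (np.float64(199.496772348258), np.float64(263.3146483188075)) 296.63084965327516
(0.5133, -0.2019) (np.float64(192.65198855397784), np.float64(256.0138888803049)) 285.43408097382326
(0.511, -0.216) (np.float64(198.50166089970548), np.float64(262.5365819829599)) 301.8266668907788
(0.508, -0.219) (np.float64(195.97793413619888), np.float64(260.21637696226026)) 306.6484656569057
```

The cup stands in the recess: side-view foot bottom at about (231,283), centred between the wings and level with home. In the top view it's hidden under the hood. The tablets haven't been disturbed, so the handle is next.

```bash
python3 to.py .38 -.28 .22 32 0 .625 -.163 .20 35 0 .625 -.163 .138 35 0; python3 -c "
from plant import manip;print(manip.get_obs()['joint_pos'])"
```

```text
[ 0.0479  0.0025 -0.1058] [ 0.0155 -0.2663 -0.0498]
[0.2698 0.0306 0.02  ] [ 0.      0.     -0.0524]
[ 0.    -0.     0.062] [0. 0. 0.]
[ 0.2377624   0.37349392  0.6239915   2.24581956 -0.80717525  0.67977844
  0.42162875]
```

Scaled: -0.106 m / 0.8 = -0.1325, -0.053 m / 0.8 = -0.0663, -0.266 rad / 6.2832 = -0.0423.

```bash
python3 nudge.py '[[0, [0.03, 0.0013, -0.0663], [0.0013, -0.0207, -0.004]], [0, [0.06, 0.0031, -0.1325], [0.0025, -0.0423, -0.008]], [0, [0.06, 0.0031, -0.1325], [0.0025, -0.0423, -0.008]]]'
python3 nudge.py '[[0, [0.0688, 0.0075, 0.005], [0, 0, -0.0032]], [0, [0.1375, 0.015, 0.01], [0, 0, -0.008]], [0, [0.2063, 0.0238, 0.015], [0, 0, -0.008]], [0, [0.275, 0.0313, 0.02], [0, 0, -0.008]], [0, [0.3375, 0.0388, 0.025], [0, 0, -0.008]]]'; python3 nudge.py '[[0, [0, 0, 0], [0, 0, 0]]]'; python3 to.py .625 -.163 .138 35 0
```

```text
t: 8.88
position: [0.3836, -0.2776, 0.2205]
tcp_rot: [0.96, 0.28, -0.002, 0.001]
ft_force: [0.2, 0.1, -1.1]
grip_width: -0.0001
grip_force: 0.0
t: 9.5
position: [0.627, -0.1592, 0.1959]
tcp_rot: [0.953, 0.302, -0.002, -0.002]
ft_force: [-0.4, -0.4, 1.1]
grip_width: 0.0001
grip_force: 0.0
t: 9.62
position: [0.628, -0.1569, 0.1948]
tcp_rot: [0.953, 0.304, -0.003, -0.002]
ft_force: [-0.7, 0.7, -0.1]
grip_width: 0.0001
grip_force: 0.0
[-0.0058  0.0035  0.0568] [-0.0055  0.0036  0.0078]
```

Scaled: 0.057 m / 0.8 = 0.0713, 0.028 m / 0.8 = 0.035.

```bash
python3 nudge.py '[[0, [-0.0075, 0.0044, 0.035], [0, 0, 0]], [0, [-0.0075, 0.0044, 0.0713], [0, 0, 0]], [0, [-0.0075, 0.0044, 0.0713], [0, 0, 0]]]'
python3 - <<'E'
import numpy as np
from plant import manip
from scipy.spatial.transform import Rotation as Ro
np.set_printoptions(precision=4,suppress=True)
o=manip.get_obs();P=np.array(o['position']);R=Ro.from_quat(o['tcp_rot']);print(P)
for t in np.arange(-.42,1.06,.1):
    a=-1.849-(t+.42);w=np.array([.604,-.0995,.138])+np.array([.057*np.cos(a)-.02*np.sin(a),.057*np.sin(a)+.02*np.cos(a),0])
    print(round(t,2),w[:2],R.inv().apply(w-P))
E
```

```text
t: 10.0
position: [0.6197, -0.1679, 0.1383]
tcp_rot: [0.954, 0.3, -0.004, -0.002]
ft_force: [0.7, -0.1, 0.4]
grip_width: 0.0004
grip_force: 0.0
[ 0.6197 -0.1679  0.1383]
-0.42 [ 0.6076 -0.1598] [-0.0053 -0.0136  0.0005]
-0.32 [ 0.6015 -0.1599] [-0.0103 -0.017   0.0005]
-0.22 [ 0.5955 -0.1593] [-0.0149 -0.0209  0.0006]
-0.12 [ 0.5896 -0.1582] [-0.0191 -0.0252  0.0006]
-0.02 [ 0.5838 -0.1564] [-0.0228 -0.0299  0.0007]
0.08 [ 0.5782 -0.1541] [-0.0261 -0.035   0.0008]
0.18 [ 0.5729 -0.1513] [-0.0288 -0.0404  0.0008]
0.28 [ 0.5679 -0.1479] [-0.031  -0.046   0.0009]
0.38 [ 0.5632 -0.1441] [-0.0326 -0.0519  0.0009]
0.48 [ 0.559  -0.1398] [-0.0337 -0.0578  0.001 ]
0.58 [ 0.5552 -0.1351] [-0.0341 -0.0638  0.001 ]
0.68 [ 0.5519 -0.13  ] [-0.0339 -0.0699  0.001 ]
0.78 [ 0.5491 -0.1247] [-0.0331 -0.0758  0.0011]
0.88 [ 0.5469 -0.1191] [-0.0317 -0.0817  0.0011]
0.98 [ 0.5452 -0.1133] [-0.0298 -0.0874  0.0011]
```

Scaled: -0.0299 m / 0.8 = -0.0374, -0.0228 m / 0.8 = -0.0285.

```bash
python3 nudge.py '[[0, [-0.0066, -0.017, 0], [0, 0, 0]], [0, [-0.0129, -0.0213, 0], [0, 0, 0]], [0, [-0.0186, -0.0261, 0], [0, 0, 0]], [0, [-0.0239, -0.0315, 0], [0, 0, 0]], [0, [-0.0285, -0.0374, 0], [0, 0, 0]]]'
python3 nudge.py '[[0, [-0.0041, -0.0064, 0], [0, 0, 0]], [0, [-0.0075, -0.0131, 0], [0, 0, 0]], [0, [-0.0103, -0.0201, 0], [0, 0, 0]], [0, [-0.0123, -0.0275, 0], [0, 0, 0]], [0, [-0.0136, -0.0349, 0], [0, 0, 0]]]'
python3 - <<'E'
from plant import manip
import cv2,numpy as np
s=manip.read_camera("side")["color"][150:270,220:340,::-1];t=manip.read_camera("top")["color"][140:260,190:310,::-1]
cv2.imwrite("pics/c5.png",cv2.resize(np.hstack([s,t]),(800,400),interpolation=cv2.INTER_CUBIC))
E
```

```text
t: 10.62
position: [0.5865, -0.1578, 0.1426]
tcp_rot: [0.954, 0.3, -0.0, -0.0]
ft_force: [1.9, 0.6, 2.0]
grip_width: -0.0002
grip_force: 1.5
t: 11.25
position: [0.5616, -0.1415, 0.1425]
tcp_rot: [0.954, 0.3, -0.001, 0.0]
ft_force: [2.6, -1.9, 5.2]
grip_width: 0.0
grip_force: 2.7
```

View pics/c5.png

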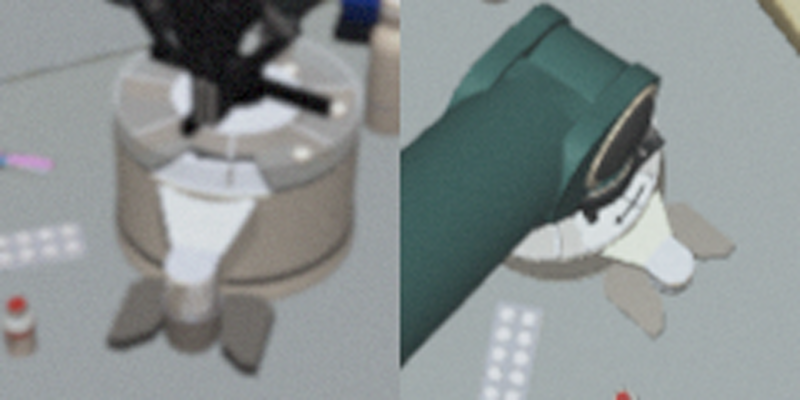

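The side view shows three tablets still in the wheel at about (303,152), (340,105) and (290,70), and arm tips near (330,103) and (190,128). I'll work out the wheel angle from these.

```bash
python3 - <<'E'
from geo import *
s=120/400
for nm,uv,z in(("arm0",(330,103),.147),("arm3",(190,128),.147),("d1",(303,152),.113),("d2",(340,105),.113),("d3",(290,70),.113),("fingertip?",(205,110),.142)):
    r=ray("side",(uv[0]*s-.35+220,uv[1]*s-.35+150),z)[:2];q=r-np.array([.6,-.1075]);print(nm,r,np.hypot(*q),np.arctan2(q[1],q[0]))
for nm,uv,z in(("arm3top",(190,215),.147),):
    r=ray("top",(uv[0]*s-.35+190,uv[1]*s-.35+140),z)[:2];q=r-np.array([.602,-.0986]);print(nm,r,np.hypot(*q),np.arctan2(q[1],q[0]))
c=np.array([.6,-.1075])
for uv in((508,182),(508,127),(437,90)):
    q=ray("side",z2p("side",*uv),.113)[:2]-c;print(np.hypot(*q),np.arctan2(q[1],q[0]))
E
python3 nudge.py '[[0, [0, 0, 0], [0, 0, 0]]]'
```

```text
arm0 [ 0.64473444 -0.16530784] 0.07309526273674972 -0.9122068133127418
arm3 [ 0.54001355 -0.1509661 ] 0.07407885372895147 -2.5145475998642794
d1 [ 0.62204506 -0.16983914] 0.066122260462904 -1.2308903798088755
d2 [ 0.67632878 -0.12886819] 0.0792633782088724 -0.2729617443261585
d3 [ 0.66425058 -0.07002665] 0.074380028865942 0.5280030372367592
fingertip? [ 0.56199909 -0.12903227] 0.04367731355562087 -2.626075162107718
arm3top [ 0.54256843 -0.13602248] 0.07023213892863128 -2.579639657601497
0.0678027538243478 -0.829358927795919
0.07523372252722442 0.039026483547398585
0.0812053329476175 0.8541425685932494
t: 11.48
position: [0.5611, -0.1409, 0.1425]
tcp_rot: [0.954, 0.3, -0.001, -0.001]
ft_force: [1.0, 1.8, 7.9]
grip_width: 0.0001
grip_force: 3.9
```

The arms have turned about 0.65 rad, so t ≈ 0.25, but the fingertip is riding up the arm: it feels an upward force. I'll back off, turn the finger so its flat side pushes, and go lower.

The rows are not in the units I measure in: shifts go in shares of 0.8 m and turns go in shares of 2 pi rad. I convert before sending: 0.024 m / 0.8 = 0.03, 0.012 m / 0.8 = 0.015.

```bash
python3 nudge.py '[[0, [0, 0.015, 0], [0, 0, 0]], [0, [0, 0.03, 0], [0, 0, 0]], [0, [0, 0.03, 0], [0, 0, 0]]]'
python3 nudge.py '[[0, [0, 0, -0.0125], [0, 0, -0.0286]], [0, [0, 0, -0.025], [0, 0, -0.0573]], [0, [0, 0, -0.025], [0, 0, -0.0859]], [0, [0, 0, -0.025], [0, 0, -0.1146]], [0, [0, 0, -0.025], [0, 0, -0.1432]]]'
python3 nudge.py '[[0, [0, 0, 0], [0, 0, -0.0239]], [0, [0, 0, 0], [0, 0, -0.0477]], [0, [0, 0, 0], [0, 0, -0.0477]]]'
python3 - <<'E'
from plant import manip
import cv2,numpy as np
s=manip.read_camera("side")["color"][150:270,220:340,::-1];t=manip.read_camera("top")["color"][140:260,190:310,::-1]
cv2.imwrite("pics/c6.png",cv2.resize(np.hstack([s,t]),(800,400),interpolation=cv2.INTER_CUBIC))
E
python3 to.py .5865 -.155 .1335 104 0
```

```text
t: 11.85
position: [0.5757, -0.1605, 0.1424]
tcp_rot: [0.954, 0.3, -0.001, -0.001]
ft_force: [3.2, 1.2, 6.2]
grip_width: 0.0002
grip_force: 3.3
t: 12.48
position: [0.5732, -0.1605, 0.1608]
tcp_rot: [0.727, 0.687, -0.002, -0.003]
ft_force: [-0.2, 0.3, -0.4]
grip_width: 0.0001
grip_force: 0.0
t: 12.85
position: [0.5736, -0.1606, 0.161]
tcp_rot: [0.619, 0.786, -0.001, -0.002]
ft_force: [-0.4, 0.5, 0.1]
grip_width: 0.0001
grip_force: 0.0
[0.0027 0.0134 0.0278] [-0.0041 -0.0016 -0.009 ]
```

```bash
cat > sc.py <<'E'
import sys,cv2;from geo import *
def score(fn,x0,y0,sc=400/120,dv=0.7):
    im=cv2.cvtColor(cv2.imread(fn)[:,:400],cv2.COLOR_BGR2GRAY)
    for b in np.arange(-.28,-1.85,-.05):
        r=[]
        for k in(0,1,2,3):
            a=b+k*np.pi/2
            v=[im[tuple(np.clip(((proj("side",np.array([.6+d*np.cos(a),-.1075+d*np.sin(a),.147]))-[x0,y0]+.5)*sc).astype(int),0,399)[::-1])] for d in(.045,.05,.055,.06,.065,.07)]
            r.append(int(np.mean(v)))
        print(round(b,2),"t=%.2f"%(.87-b-np.pi/2),r)
score(sys.argv[1],220,150)
E
python3 sc.py pics/c5.png; echo; python3 sc.py pics/c6.png
```

```text
-0.28 t=-0.42 [160, 19, 175, 208]
-0.33 t=-0.37 [158, 19, 175, 209]
-0.38 t=-0.32 [157, 21, 174, 210]
-0.43 t=-0.27 [157, 27, 170, 209]
-0.48 t=-0.22 [158, 49, 163, 211]
-0.53 t=-0.17 [160, 89, 158, 208]
-0.58 t=-0.12 [164, 125, 151, 196]
-0.63 t=-0.07 [166, 143, 141, 162]
-0.68 t=-0.02 [160, 134, 127, 123]
-0.73 t=0.03 [140, 103, 100, 84]
-0.78 t=0.08 [108, 73, 66, 83]
-0.83 t=0.13 [76, 59, 41, 86]
-0.88 t=0.18 [43, 45, 24, 75]
-0.93 t=0.23 [24, 33, 19, 61]
-0.98 t=0.28 [15, 30, 21, 57]
-1.03 t=0.33 [12, 33, 22, 55]
-1.08 t=0.38 [20, 41, 26, 83]
-1.13 t=0.43 [48, 67, 30, 119]
-1.18 t=0.48 [85, 104, 36, 150]
-1.23 t=0.53 [125, 131, 33, 161]
-1.28 t=0.58 [155, 149, 25, 169]
-1.33 t=0.63 [173, 156, 23, 175]
-1.38 t=0.68 [189, 160, 23, 181]
-1.43 t=0.73 [199, 162, 22, 184]
-1.48 t=0.78 [201, 164, 21, 185]
-1.53 t=0.83 [201, 165, 19, 184]
-1.58 t=0.88 [204, 165, 20, 184]
-1.63 t=0.93 [203, 167, 24, 182]
-1.68 t=0.98 [205, 167, 23, 178]
-1.73 t=1.03 [207, 165, 22, 175]
-1.78 t=1.08 [207, 163, 22, 175]
-1.83 t=1.13 [206, 160, 20, 174]

-0.28 t=-0.42 [167, 22, 153, 197]
-0.33 t=-0.37 [158, 
[... 291 characters left out ...]
53, 136]
-0.83 t=0.13 [50, 23, 80, 189]
-0.88 t=0.18 [82, 29, 109, 207]
-0.93 t=0.23 [115, 29, 136, 211]
-0.98 t=0.28 [143, 37, 148, 209]
-1.03 t=0.33 [163, 59, 156, 205]
-1.08 t=0.38 [176, 101, 152, 203]
-1.13 t=0.43 [185, 134, 132, 198]
-1.18 t=0.48 [192, 154, 97, 198]
-1.23 t=0.53 [196, 163, 62, 196]
-1.28 t=0.58 [194, 166, 34, 194]
-1.33 t=0.63 [193, 166, 19, 192]
-1.38 t=0.68 [193, 165, 19, 191]
-1.43 t=0.73 [193, 164, 25, 189]
-1.48 t=0.78 [195, 165, 40, 187]
-1.53 t=0.83 [198, 166, 64, 187]
-1.58 t=0.88 [203, 167, 85, 186]
-1.63 t=0.93 [203, 168, 84, 188]
-1.68 t=0.98 [204, 168, 58, 184]
-1.73 t=1.03 [206, 165, 34, 175]
-1.78 t=1.08 [203, 168, 23, 166]
-1.83 t=1.13 [196, 168, 22, 157]
```

```bash
python3 to.py .591 -.1675 .161 104 0 .591 -.1675 .134 104 0
```

```text
[-0.0105  0.0148  0.0002] [-0.0041 -0.0016 -0.009 ]
[ 0.    -0.     0.027] [0. 0. 0.]
```

Scaled: 0.015 m / 0.8 = 0.0188, -0.0105 m / 0.8 = -0.0131.

```bash
python3 nudge.py '[[0, [-0.0131, 0.0188, 0], [0, 0, 0]], [0, [-0.0131, 0.0188, 0], [0, 0, 0]]]'; python3 nudge.py '[[0, [0, 0, 0.0125], [0, 0, 0]], [0, [0, 0, 0.0238], [0, 0, 0]], [0, [0, 0, 0.0238], [0, 0, 0]]]';python3 nudge.py '[[0, [0, 0, 0.005], [0, 0, 0]], [0, [0, 0, 0.005], [0, 0, 0]]]';python3 nudge.py '[[0, [0, 0, 0.0038], [0, 0, 0]], [0, [0, 0, 0.0038], [0, 0, 0]]]'
```

```text
t: 13.2
position: [0.5925, -0.1676, 0.1616]
tcp_rot: [0.619, 0.786, -0.001, -0.001]
ft_force: [0.1, 0.4, -0.1]
grip_width: 0.0001
grip_force: 0.0
t: 13.58
position: [0.5911, -0.167, 0.1416]
tcp_rot: [0.618, 0.786, -0.001, -0.002]
ft_force: [-0.5, 0.3, -0.1]
grip_width: -0.0
grip_force: 0.0
t: 13.82
position: [0.592, -0.1674, 0.1387]
tcp_rot: [0.618, 0.786, -0.001, -0.001]
ft_force: [1.0, -0.0, 0.5]
grip_width: -0.0002
grip_force: 0.0
t: 14.08
position: [0.5921, -0.1674, 0.1357]
tcp_rot: [0.618, 0.786, -0.001, -0.001]
ft_force: [-0.5, -0.1, 0.0]
grip_width: 0.0002
grip_force: 0.0
```

```bash
cat > arc.py <<'E'
import numpy as np,sys
from plant import manip
from scipy.spatial.transform import Rotation as Ro
np.set_printoptions(precision=4,suppress=True)
o=manip.get_obs();P=np.array(o['position']);R=Ro.from_quat(o['tcp_rot']);c=np.array([.602,-.102])
for t in np.arange(float(sys.argv[1]),float(sys.argv[2]),.1):
    a=.868-np.pi-t;w=c+[.055*np.cos(a)-.0165*np.sin(a),.055*np.sin(a)+.0165*np.cos(a)]
    print(round(t,2),R.inv().apply([*(w-P[:2]),0])[:2])
E
python3 arc.py -.1 1.2
```

```text
-0.1 [ 0.0122 -0.0049]
0.0 [ 0.0155 -0.0096]
0.1 [ 0.0192 -0.014 ]
0.2 [ 0.0233 -0.018 ]
0.3 [ 0.0278 -0.0216]
0.4 [ 0.0326 -0.0247]
0.5 [ 0.0377 -0.0273]
0.6 [ 0.0431 -0.0294]
0.7 [ 0.0486 -0.0309]
0.8 [ 0.0543 -0.0319]
0.9 [ 0.06   -0.0323]
1.0 [ 0.0657 -0.0322]
1.1 [ 0.0714 -0.0314]
```

Scaled: 0.0278 m / 0.8 = 0.0348, 0.0233 m / 0.8 = 0.0291.

```bash
python3 nudge.py '[[0, [0.0153, -0.0061, 0], [0, 0, 0]], [0, [0.0194, -0.012, 0], [0, 0, 0]], [0, [0.024, -0.0175, 0], [0, 0, 0]], [0, [0.0291, -0.0225, 0], [0, 0, 0]], [0, [0.0348, -0.027, 0], [0, 0, 0]]]'
python3 - <<'E'
from plant import manip
import cv2,numpy as np
s=manip.read_camera("side")["color"][150:270,220:340,::-1];t=manip.read_camera("top")["color"][140:260,190:310,::-1]
cv2.imwrite("pics/c7.png",cv2.resize(np.hstack([s,t]),(800,400),interpolation=cv2.INTER_CUBIC))
E
python3 sc.py pics/c7.png | sed -n 5,24p
```

```text
t: 14.7
position: [0.5646, -0.1455, 0.1362]
tcp_rot: [0.618, 0.786, -0.0, -0.001]
ft_force: [1.8, 0.0, 0.2]
grip_width: -0.0001
grip_force: 0.9
-0.48 t=-0.22 [158, 22, 110, 167]
-0.53 t=-0.17 [159, 21, 97, 121]
-0.58 t=-0.12 [164, 25, 83, 78]
-0.63 t=-0.07 [167, 41, 72, 72]
-0.68 t=-0.02 [161, 71, 60, 75]
-0.73 t=0.03 [145, 85, 44, 65]
-0.78 t=0.08 [117, 70, 29, 56]
-0.83 t=0.13 [84, 48, 24, 49]
-0.88 t=0.18 [50, 29, 28, 35]
-0.93 t=0.23 [27, 20, 33, 22]
-0.98 t=0.28 [14, 21, 37, 18]
-1.03 t=0.33 [11, 45, 44, 28]
-1.08 t=0.38 [20, 91, 46, 68]
-1.13 t=0.43 [43, 133, 51, 121]
-1.18 t=0.48 [79, 155, 60, 166]
-1.23 t=0.53 [120, 160, 66, 182]
-1.28 t=0.58 [153, 159, 61, 187]
-1.33 t=0.63 [172, 158, 43, 184]
-1.38 t=0.68 [188, 159, 28, 184]
-1.43 t=0.73 [199, 162, 19, 184]
```

It's pushing properly now (t ≈ 0.30, z steady, about 2 N). I'll continue.

Scaled: 0.0208 m / 0.8 = 0.026, 0.0153 m / 0.8 = 0.0191.

```bash
python3 nudge.py '[[0, [0.006, -0.0039, 0], [0, 0, 0]], [0, [0.0124, -0.0071, 0], [0, 0, 0]], [0, [0.0191, -0.0098, 0], [0, 0, 0]], [0, [0.026, -0.0116, 0], [0, 0, 0]], [0, [0.026, -0.0116, 0], [0, 0, 0]]]'
python3 nudge.py '[[0, [0.0038, -0.0008, 0], [0, 0, 0]], [0, [0.0071, -0.0013, 0], [0, 0, 0]], [0, [0.0071, -0.0013, 0], [0, 0, 0]]]'
python3 - <<'E'
from plant import manip
import cv2,numpy as np
s=manip.read_camera("side")["color"][150:270,220:340,::-1];t=manip.read_camera("top")["color"][140:260,190:310,::-1]
cv2.imwrite("pics/c8.png",cv2.resize(np.hstack([s,t]),(800,400),interpolation=cv2.INTER_CUBIC))
E
python3 sc.py pics/c8.png | sed -n 8,30p
```

```text
t: 15.42
position: [0.55, -0.1266, 0.1359]
tcp_rot: [0.618, 0.786, -0.001, -0.002]
ft_force: [-0.9, -0.2, -0.1]
grip_width: -0.0003
grip_force: 0.0
t: 15.8
position: [0.5482, -0.122, 0.136]
tcp_rot: [0.618, 0.786, -0.001, -0.001]
ft_force: [0.6, -0.4, -0.8]
grip_width: -0.0001
grip_force: 0.6
-0.63 t=-0.07 [183, 172, 23, 209]
-0.68 t=-0.02 [184, 164, 24, 209]
-0.73 t=0.03 [183, 163, 31, 209]
-0.78 t=0.08 [178, 166, 43, 210]
-0.83 t=0.13 [175, 166, 47, 212]
-0.88 t=0.18 [173, 164, 40, 210]
-0.93 t=0.23 [175, 156, 33, 195]
-0.98 t=0.28 [179, 154, 26, 160]
-1.03 t=0.33 [184, 153, 24, 122]
-1.08 t=0.38 [190, 152, 23, 97]
-1.13 t=0.43 [194, 146, 22, 76]
-1.18 t=0.48 [192, 131, 23, 68]
-1.23 t=0.53 [180, 111, 20, 62]
-1.28 t=0.58 [153, 79, 20, 58]
-1.33 t=0.63 [110, 47, 21, 50]
-1.38 t=0.68 [58, 22, 20, 43]
-1.43 t=0.73 [24, 12, 22, 37]
-1.48 t=0.78 [14, 12, 22, 34]
-1.53 t=0.83 [20, 28, 22, 40]
-1.58 t=0.88 [61, 56, 23, 50]
-1.63 t=0.93 [119, 90, 29, 67]
-1.68 t=0.98 [166, 126, 39, 80]
-1.73 t=1.03 [195, 154, 58, 86]
```

t ≈ 0.78. I'll push on to about 0.95, then retreat and look.

Scaled: 0.0086 m / 0.8 = 0.0108, -0.0003 m / 0.8 = -0.0004.

```bash
python3 nudge.py '[[0, [0.005, -0.0004, 0], [0, 0, 0]], [0, [0.0108, -0.0005, 0], [0, 0, 0]], [0, [0.0108, -0.0005, 0], [0, 0, 0]]]'
python3 nudge.py '[[0, [-0.01, 0, 0], [0, 0, 0]], [0, [-0.0188, 0, 0], [0, 0, 0]], [0, [-0.025, 0, -0.0625], [0, 0, 0]], [0, [-0.0625, 0, -0.125], [0, 0, 0]], [0, [-0.1375, 0.0375, -0.125], [0, 0, 0]]]'
python3 nudge.py '[[0, [-0.075, 0.025, 0], [0, 0, 0]], [0, [-0.15, 0.025, 0], [0, 0, 0]], [0, [-0.15, 0.025, 0], [0, 0, 0]]]'
python3 - <<'E'
from plant import manip
import cv2,numpy as np
s=manip.read_camera("side")["color"][150:270,220:340,::-1];t=manip.read_camera("top")["color"][140:260,190:310,::-1]
cv2.imwrite("pics/c9.png",cv2.resize(np.hstack([s,t]),(800,400),interpolation=cv2.INTER_CUBIC))
E
```

```text
t: 16.27
position: [0.5457, -0.1132, 0.136]
tcp_rot: [0.618, 0.786, -0.001, -0.001]
ft_force: [0.8, -0.3, 0.8]
grip_width: 0.0003
grip_force: 0.2
t: 16.9
position: [0.6005, -0.2109, 0.2416]
tcp_rot: [0.617, 0.787, 0.002, 0.002]
ft_force: [1.5, -0.3, 0.4]
grip_width: -0.0002
grip_force: 0.0
t: 17.27
position: [0.6438, -0.3297, 0.2344]
tcp_rot: [0.621, 0.784, -0.003, -0.001]
ft_force: [-0.6, 0.6, -1.1]
grip_width: -0.0001
grip_force: 0.0
```

View pics/c9.png

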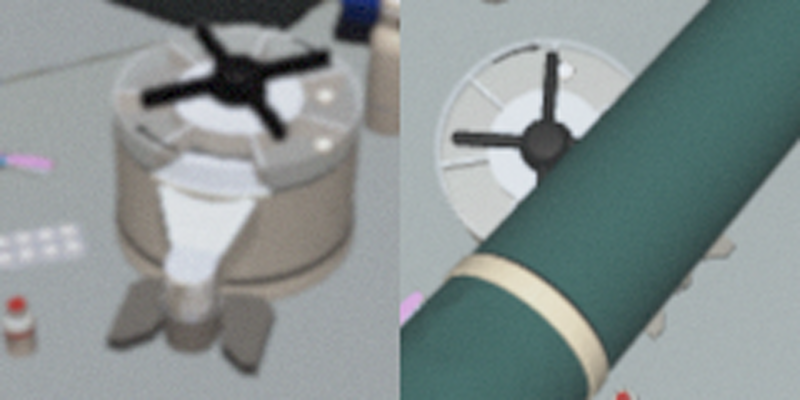

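The side view shows only dose_2 and dose_3, at (325,95) and (323,143). The compartment over the opening is empty and the cup hasn't moved from (193,330). I'll let things settle and hand in.

```bash
python3 nudge.py '[[0, [0, 0, 0], [0, 0, 0]], [0, [0, 0, 0], [0, 0, 0]], [0, [0, 0, 0], [0, 0, 0]], [0, [0, 0, 0], [0, 0, 0]], [0, [0, 0, 0], [0, 0, 0]]]' | head -2; python3 -c "
from plant import manip
print(manip.sign_off())"
```

```text
t: 18.0
position: [0.6461, -0.322, 0.2358]
the job is handed in; nothing more can be done
None
```

I slid the cup home into the rest and turned the wheel to about t = 0.95, so dose_1 should have dropped while dose_2 and dose_3 stayed in the wheel; I handed the job in at 18 s, but never saw dose_1 in the cup because the hood hides it, and hand-in returned no verdict.

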